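# Show which pot goes where on the potting bench

### The job

Show your helper which pot goes where: point at the square pot that stands on its own on the bench, fingertips a few centimetres above the middle of it and held there for about two seconds, then point in the same way at the empty place in the black pot carrier. Then press the grey call button fully down with the fingertips and let it come back up. Only point: do not touch any pot or the carrier, and leave everything on the bench where it stands.

Things in the scene. Friction and masses are not known exactly. Their poses are not given: they have to be found in the camera images.
- square_pot: The square pot on its own: open-topped terracotta pot standing on the bench outside the carrier, 64 x 64 mm, rim 60 mm above its underside, walls 3 mm, 60 g, loose, x and y axes along its sides. Origin: centre of its underside (on the bench).
- carrier: Black open pot carrier, fixed to the bench, 155 mm (own x) x 230 mm (own y), walls 40 mm high and 5 mm thick, floor 5 mm thick, with 2 x 3 square pockets 70 mm wide at 75 mm spacing. Five pockets hold square pots, one is empty. Origin: centre of its underside.
- empty_place: The empty place: the one pocket of the carrier with no pot in it; only a black drip disc, 40 mm across and 2 mm thick, lies fixed on its floor. Origin: centre of the pocket, at its floor 5 mm above the bench. The rims of the pots around it are 65 mm above the bench.
- tall_pot: Tall round terracotta pot standing on the bench, 78 mm across the rim, 110 mm high. Loose; to be left alone. Origin: centre of its underside.
- low_pan: Low round terracotta pan standing on the bench, 90 mm across, 45 mm high. Loose; to be left alone. Origin: centre of its underside.
- call_base: Black housing of the bench call button, 60 mm across and 12 mm high, fixed to the bench; the button sticks up out of its top. Origin: centre of its underside.
- call_top (a point): Centre of the top face of the round grey call button (44 mm across), 22 mm above the bench when up; it is pressed straight down.
- call (a joint): Call button travel in m: 0 up, 0.006 fully down; it springs back up by itself. Fully down takes about 5 N.
- trowel: Hand trowel with steel blade and wooden handle, lying along its own x, 322 mm long, 67 mm wide, 26 mm high, blade to +x. Loose; to be left alone. Origin: on the bench, at the neck between blade and handle.
- dibber: Wooden dibber lying along its own x, 200 mm long, 30 mm thick. Loose; to be left alone. Origin: centre of its underside.
- marker: White marker pen lying along its own x, 130 mm long, 13 mm thick. Loose; to be left alone. Origin: centre of its underside.
- feed_bottle: White plastic bottle with cap, 64 mm across, 150 mm high. Loose; to be left alone. Origin: centre of its underside.
- label_cup: Grey cup, 66 mm across, 70 mm high, with white plant labels standing in it up to about 110 mm. Loose; to be left alone. Origin: centre of its underside.
- carrier_pot1: One of five square terracotta pots seated in the carrier, same kind as the square pot (64 mm wide, 60 mm high), its rim 65 mm above the bench. Loose; to be left alone. Origin: centre of its underside.
- carrier_pot2: One of five square terracotta pots seated in the carrier, same kind as the square pot (64 mm wide, 60 mm high), its rim 65 mm above the bench. Loose; to be left alone. Origin: centre of its underside.
- carrier_pot3: One of five square terracotta pots seated in the carrier, same kind as the square pot (64 mm wide, 60 mm high), its rim 65 mm above the bench. Loose; to be left alone. Origin: centre of its underside.
- carrier_pot4: One of five square terracotta pots seated in the carrier, same kind as the square pot (64 mm wide, 60 mm high), its rim 65 mm above the bench. Loose; to be left alone. Origin: centre of its underside.
- carrier_pot5: One of five square terracotta pots seated in the carrier, same kind as the square pot (64 mm wide, 60 mm high), its rim 65 mm above the bench. Loose; to be left alone. Origin: centre of its underside.
There are look-alikes about, which are no part of the job. Leave any red or yellow look-alike of the square_pot alone.

How it is judged:
By the outcome, as a careful person would: the job done as asked, in the order asked, and still so for the second after the job is handed in, with the robot touching nothing.
It also fails if it takes over 64 s, if anything falls off the work surface, if the arm or the gripper's body presses on something with over 40 N, if the wrist force passes 120 N, or if a joint passes its speed limit or range.

### The arm

A 6-joint arm with a two-finger parallel gripper is mounted at the origin on the work surface. World frame = base frame: x ahead of the robot, y to its left, z up, the work surface at z = 0. Lengths are in m, angles in degrees, forces in N, time in s.
With the tool pointing down it reaches from about 0.25 to 0.725 m from the base axis. Payload 9.7 kg.
Tool frame: the origin (TCP) lies at the very end of the fingers, on their centre line; the grasp point (between the pads) lies grasp_offset behind it (grasp_offset is the distance from the TCP to the grasp point, in m); z points along the fingers, y is the line along which they close (so a half turn about z gives the same grasp; the last joint's range is limited). The gripper opens to 85 mm and grips with 20 to 120 N. Pads are 22 mm wide; open, the fingers measure 114 mm over their backs; the gripper's body (76 mm by 85 mm) begins 54 mm behind the grasp point. The pads swing forward as they close: fully open they stand 13 mm farther back than shut.
Start: joints at [-74.599, 4.979, 10.078, 95.1, 0, 90], TCP at [0.146, -0.53, 0.231] pointing down, gripper open.
Joint ranges: [-179.16, 179.16], [-48.56, 103.87], [-65.8, 70.77], [-126.05, 130.52], [-82.76, 87.17], [-180, 180]. Speed limits (degrees/s): [127.2, 127.2, 147.25, 180, 180, 180].

### API

Orientations are given as [roll, pitch, yaw] about the fixed x, y, z axes, in that order (R = Rz(yaw) Ry(pitch) Rx(roll)).
In Python, from workcell import get_obs, camera, calibration, job_done, recognise, cut_out, mark_of, grasp_offset gives the robot as it stands.
- The arm moves only by the tool servo_tool, never from a script. Its argument "moves" is a list of rows, each a list of 3 entries, a list of its own where there are three numbers: the turn, a rotation vector about the tool's x, y, z in degrees, then the shift along the tool's x, y, z in m, then the opening in per cent of the stroke, from 0 (shut) to 100 (fully open). In form: [[[ax, ay, az], [x, y, z], claw], ...]. A call has 1 to 12 rows; each row shifts and turns the commanded pose from where the row before left it, along the tool's axes as they then stand; what a row does not reach is not made up. A row lasts 1/10 s, in which the tool goes at most 50 mm and 8.59 degrees, less where a joint would pass 70% of its speed; a pose out of reach is approached as far as the arm can. A call is refused whole if a number of a shift passes 0.05 or a number of a turn 8.59, either way. A call with a gripper value outside its range is refused whole. The fingers move at their own pace and stop on an object; "force" is the grip in N (left out, the last holds). Time passes only in rows, so rows that do not move let the fingers close. It gives the time, the measured TCP pose, the force, the opening and the grip force at its end, in the units of the state.
- get_obs(): the state, without advancing time (a new reading comes with each control period).
- camera(name): name is "scene" or "top" or "wrist"; returns (picture, depth): 420x560x3 uint8, red, green, blue; 420x560 float32, m along the optical axis (not along the pixel's ray), 0 where there is no reading.
- calibration(name): a dict with "camera_matrix" (3x3 intrinsics, pixels), "R" (3x3) and "t" (3): a world point X has camera coordinates R X + t. Camera axes: x right, y down, z forward; pixel columns grow to the right and rows downward; lengths in m; the calibration is good to about 2 mm. The wrist camera is an equidistant fisheye: a pixel r from the principal point sees the ray r / f radians off the axis. A picture is of the moment at which its call begins: read the wrist's pose just before it. calibration takes no time and is no camera call; for the wrist camera it gives the pose at the moment of the call.
- job_done(): hands the job in; it is judged then, once.
Trained networks look in the newest picture that a camera, given by its name, has taken for a name from the list of things; names that differ only in an ending like _2 or _b are one class to them, and where a whole thing is asked for, a point or a joint stands for the part that bears it (a point fixed in the world has none). Each returns a list of dicts, best first, with "score" (0 to 1); they miss things now and then, are a little off and sometimes report something else, mostly with a low value. They report only what shows in the picture. A call takes as long as a camera call. They do not tell look-alikes from the thing itself.
- recognise(name, camera): "xyz" ([x, y, z] in m, in the coordinates of the camera as it stood for that picture, good to about 4 mm: the middle of the surface that is visible of it).
- cut_out(name, camera): "mask" (420x560 bool, what is visible of it).
- mark_of(name, camera): "xyz" ([x, y, z] in m, in the coordinates of the camera as it stood for that picture, good to about 4 mm: a listed point, or the origin of a listed thing).
The state is a dict: "time": time; "q": joint angles; "qd": joint speeds; "joint_efforts": joint torques, N m; "ee_pos": TCP position; "tcp_rot": TCP orientation; "wrist_force": force on the tool from outside, world axes, zero at the start; "torque": the same for the moment, N m; "opening": finger opening in m; "grasp_force": force on a finger pad.
Only numpy, scipy, OpenCV 4.12 (cv2) and the standard library are available. Lean on these libraries where they do the work, as an engineer would, in place of code of your own. Each camera call takes 0.05 s, during which the arm holds its last target. There are 200 camera calls.

## Working session

There is one attempt and no reset: what is moved stays moved. The work goes in short steps, Python scripts to look and compute and a tool call to move; the robot and the scene stay as the last step left them, time stands still between calls to the robot, and variables do not carry over. Pictures are saved under pics/ and viewed, at most 10 in all, crops included, and the job is handed in when it is done.

Besides the shell and the picture viewer there is one more tool, called after "Call:" by a JSON object that holds its "fn" and its "kwargs". servo_tool: Moves the arm, as the interface text tells. Its arguments: {"type":"object","properties":{"moves":{"type":"array"},"force":{"type":"number"}},"required":["moves"]}

```bash
mkdir -p pics
cat > h.py <<'E'
from workcell import *
import numpy as np, cv2
def w(name,p):
    c=calibration(name); return np.array(c["R"]).T@(np.array(p)-np.array(c["t"]))
E
python3 - <<'E'
from h import *
print(get_obs(), grasp_offset)
for c in ("top","scene"):
    p,d=camera(c); cv2.imwrite(f"pics/{c}1.png",p[:,:,::-1])
    for n in ["square_pot","carrier","empty_place","call_top","tall_pot","feed_bottle","label_cup","low_pan"]:
        print(c,n,[(round(r["score"],2),w(c,r["xyz"]).round(3).tolist()) for r in mark_of(n,c)[:7]])
E
```

```text
{'time': 0.0, 'q': array([-7.45971477e+01,  5.01129570e+00,  1.00325808e+01,  9.51000908e+01,
       -5.78038320e-04,  9.00016466e+01]), 'qd': array([ 0.046973  , -0.01882783, -0.04311239,  0.00438995, -0.02993232,
       -0.02845294]), 'joint_efforts': array([ 2.30277619e-03, -5.20389891e+01,  4.64802575e+01,  1.64141954e-02,
       -2.74197527e-05, -1.00885674e-05]), 'ee_pos': array([ 0.14601454, -0.53001021,  0.23056442]), 'tcp_rot': array([-1.79921194e+02,  5.80302591e-04,  1.54012065e+01]), 'wrist_force': array([-0.20386684, -1.35724028, -0.95838808]), 'torque': array([ 0.02802804,  0.000779  , -0.0088554 ]), 'grasp_force': 0.0, 'opening': 0.08577733010070208} 0.0187
top square_pot [(0.76, [0.574, -0.321, -0.001]), (0.74, [0.322, -0.348, -0.001]), (0.57, [0.707, -0.287, -0.003])]
top carrier [(0.95, [0.545, 0.15, -0.002]), (0.61, [0.529, 0.234, -0.001])]
top empty_place [(0.45, [0.482, 0.092, 0.002]), (0.23, [0.458, 0.388, -0.004])]
top call_top [(0.73, [0.444, -0.297, 0.02])]
top tall_pot [(0.67, [0.676, -0.147, -0.001])]
top feed_bottle [(0.66, [0.532, -0.474, 0.002])]
top label_cup [(0.69, [0.631, -0.465, -0.001])]
top low_pan [(0.58, [0.441, -0.146, 0.001])]
scene square_pot [(0.89, [0.704, -0.283, -0.001]), (0.72, [0.322, -0.347, -0.001]), (0.69, [0.572, -0.317, 0.003])]
scene carrier []
scene empty_place [(0.63, [0.479, 0.097, 0.003])]
scene call_top [(0.44, [0.445, -0.292, 0.024])]
scene tall_pot [(0.77, [0.669, -0.145, -0.003]), (0.51, [0.481, 0.1, 0.001])]
scene feed_bottle [(0.95, [0.539, -0.47, 0.003]), (0.49, [0.356, -0.103, -0.002])]
scene label_cup [(0.6, [0.627, -0.453, -0.003])]
scene low_pan [(0.83, [0.443, -0.14, 0.004])]
```

View pics/top1.png

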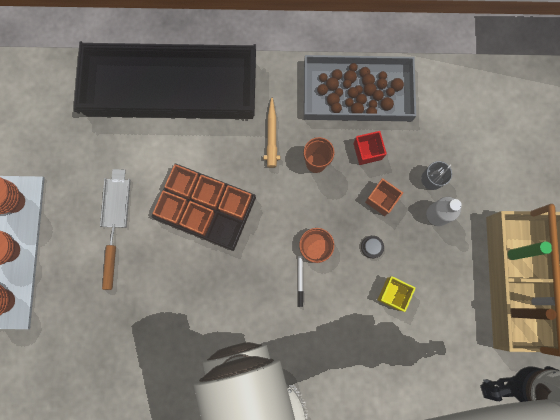

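View pics/scene1.png

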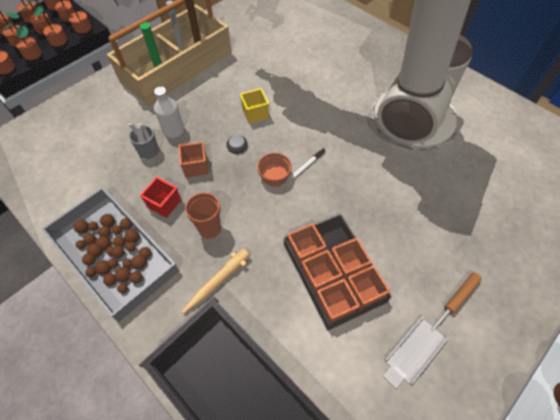

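The top picture shows the terracotta square pot at pixel (384,196), yellow and red look-alikes at (398,294) and (370,147), the empty pocket at (228,229) and the button at (373,246). These agree with the network positions. I'll move above the pot with the fingers shut.

Call:
{"fn": "servo_tool", "kwargs": {"moves": [[[0, 0, 0], [0.039, -0.0075, 0], 0], [[0, 0, 0], [0.039, -0.0075, 0], 0], [[0, 0, 0], [0.039, -0.0075, 0], 0], [[0, 0, 0], [0.039, -0.0075, 0], 0], [[0, 0, 0], [0.039, -0.0075, 0], 0], [[0, 0, 0], [0.039, -0.0075, 0], 0], [[0, 0, 0], [0.039, -0.0075, 0], 0], [[0, 0, 0], [0.039, -0.0075, 0], 0], [[0, 0, 0], [0.039, -0.0075, 0], 0], [[0, 0, 0], [0.039, -0.0075, 0], 0], [[0, 0, 0], [0.039, -0.0075, 0], 0], [[0, 0, 0], [0.039, -0.0075, 0], 0]]}}

```text
time: 2.1
ee_pos: [0.5747, -0.3182, 0.2313]
tcp_rot: [180.0, -0.0, 15.4]
wrist_force: [0.3, -1.9, 0.1]
opening: -0.0
grasp_force: 0.0
```

Run:
```python
from h import *
o=get_obs(); print(o["time"],o["ee_pos"],o["tcp_rot"],o["opening"])
for c in ("wrist","scene"):
    p,d=camera(c); cv2.imwrite(f"pics/{c}2.png",p[:,:,::-1])
    for n in ["square_pot","empty_place","call_top"]:
        print(c,n,[(round(r["score"],2),w(c,r["xyz"]).round(3).tolist()) for r in mark_of(n,c)[:4]])
# rim middles from scene depth
K=calibration("scene"); Km=np.array(K["camera_matrix"])
v,u=np.indices(d.shape); P=np.stack([(u-Km[0,2])/Km[0,0]*d,(v-Km[1,2])/Km[1,1]*d,d],-1)-np.array(K["t"]); W=P@np.array(K["R"])
for nm,(x,y),r,zl,zh in [("pot",(.573,-.319),.06,.055,.065),("button",(.445,-.295),.03,.019,.026)]:
    m=(d>0)&(np.hypot(W[...,0]-x,W[...,1]-y)<r)&(W[...,2]>zl)&(W[...,2]<zh)
    print(nm,m.sum(),cv2.minAreaRect(W[m][:,:2].astype(np.float32)))
```

```text
2.1 [ 0.57474465 -0.31822649  0.23128296] [ 1.79991979e+02 -5.71887631e-03  1.54039163e+01] -3.604928752307481e-05
wrist square_pot [(0.78, [0.708, -0.28, -0.0])]
wrist empty_place [(0.44, [0.483, 0.093, 0.011])]
wrist call_top [(0.84, [0.447, -0.294, 0.022])]
scene square_pot [(0.89, [0.706, -0.281, -0.0]), (0.71, [0.325, -0.347, 0.0]), (0.57, [0.573, -0.322, 0.001])]
scene empty_place [(0.44, [0.478, 0.1, 0.006])]
scene call_top [(0.65, [0.48, 0.1, -0.001]), (0.59, [0.446, -0.291, 0.021])]
pot 197 ((0.5738540887832642, -0.3184159994125366), (0.06970982253551483, 0.0674043744802475), 55.89470672607422)
button 147 ((0.4460969865322113, -0.2903272807598114), (0.04076939821243286, 0.03953813388943672), 46.29447937011719)
```

View pics/wrist2.png

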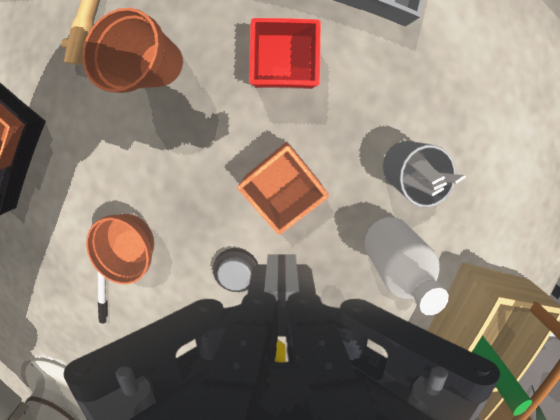

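The wrist picture shows the pot at pixel (283,187), below the fingers, with the button at (236,268). The depth rim centre is (0.574, -0.318), which matches the TCP. I'll descend to 0.09, hold, then go back up.

Call:
{"fn": "servo_tool", "kwargs": {"moves": [[[0, 0, 0], [0, 0, 0.02], 0], [[0, 0, 0], [0, 0, 0.025], 0], [[0, 0, 0], [0, 0, 0.025], 0], [[0, 0, 0], [0, 0, 0.025], 0], [[0, 0, 0], [0, 0, 0.025], 0], [[0, 0, 0], [0, 0, 0.02], 0], [[0, 0, 0], [0, 0, 0], 0], [[0, 0, 0], [0, 0, 0], 0], [[0, 0, 0], [0, 0, 0], 0], [[0, 0, 0], [0, 0, 0], 0], [[0, 0, 0], [0, 0, 0], 0], [[0, 0, 0], [0, 0, 0], 0]]}}

```text
time: 3.7
ee_pos: [0.5736, -0.3193, 0.0918]
tcp_rot: [180.0, -0.0, 15.4]
wrist_force: [0.6, -0.5, -0.3]
opening: 0.0002
grasp_force: 0.0
```

Call:
{"fn": "servo_tool", "kwargs": {"moves": [[[0, 0, 0], [0, 0, 0], 0], [[0, 0, 0], [0, 0, 0], 0], [[0, 0, 0], [0, 0, 0], 0], [[0, 0, 0], [0, 0, 0], 0], [[0, 0, 0], [0, 0, 0], 0], [[0, 0, 0], [0, 0, 0], 0], [[0, 0, 0], [0, 0, 0], 0], [[0, 0, 0], [0, 0, 0], 0], [[0, 0, 0], [0, 0, 0], 0], [[0, 0, 0], [0, 0, 0], 0], [[0, 0, 0], [0, 0, 0], 0], [[0, 0, 0], [0, 0, 0], 0]]}}

```text
time: 4.9
ee_pos: [0.5734, -0.3192, 0.0913]
tcp_rot: [180.0, -0.0, 15.4]
wrist_force: [-0.7, -0.6, -0.3]
opening: -0.0003
grasp_force: 0.0
```

Call:
{"fn": "servo_tool", "kwargs": {"moves": [[[0, 0, 0], [0, 0, 0], 0], [[0, 0, 0], [0, 0, 0], 0], [[0, 0, 0], [0, 0, 0], 0], [[0, 0, 0], [0, 0, 0], 0], [[0, 0, 0], [0, 0, -0.02], 0], [[0, 0, 0], [0, 0, -0.025], 0], [[0, 0, 0], [0, 0, -0.025], 0], [[0, 0, 0], [0, 0, -0.025], 0], [[0, 0, 0], [0, 0, -0.025], 0], [[0, 0, 0], [0, 0, -0.02], 0]]}}

```text
time: 5.9
ee_pos: [0.5734, -0.3192, 0.233]
tcp_rot: [179.9, -0.1, 15.4]
wrist_force: [0.3, -0.2, -0.1]
opening: 0.0001
grasp_force: 0.0
```

Call:
{"fn": "servo_tool", "kwargs": {"moves": [[[0, 0, 0], [0.0018, -0.0353, 0], 0], [[0, 0, 0], [0.0018, -0.0353, 0], 0], [[0, 0, 0], [0.0018, -0.0353, 0], 0], [[0, 0, 0], [0.0018, -0.0353, 0], 0], [[0, 0, 0], [0.0018, -0.0353, 0], 0], [[0, 0, 0], [0.0018, -0.0353, 0], 0], [[0, 0, 0], [0.0018, -0.0353, 0], 0], [[0, 0, 0], [0.0018, -0.0353, 0], 0], [[0, 0, 0], [0.0018, -0.0353, 0], 0], [[0, 0, 0], [0.0018, -0.0353, 0], 0], [[0, 0, 0], [0.0018, -0.0353, 0], 0], [[0, 0, 0], [0.0018, -0.0353, 0], 0]]}}

```text
time: 7.1
ee_pos: [0.4812, 0.0963, 0.2315]
tcp_rot: [180.0, -0.0, 15.4]
wrist_force: [0.3, -0.1, -0.1]
opening: 0.0002
grasp_force: 0.0
```

Run:
```python
from h import *
o=get_obs(); print(o["time"],o["ee_pos"],o["tcp_rot"])
for c in ("wrist","scene"):
    p,d=camera(c); cv2.imwrite(f"pics/{c}3.png",p[:,:,::-1])
    for n in ["empty_place","carrier","carrier_pot1","square_pot","call_top"]:
        print(c,n,[(round(r["score"],2),w(c,r["xyz"]).round(3).tolist()) for r in mark_of(n,c)[:7]])
```

```text
7.1 [0.48117421 0.09625966 0.23151192] [ 1.79997700e+02 -3.30054420e-02  1.53972758e+01]
wrist empty_place [(0.76, [0.486, 0.096, 0.013])]
wrist carrier [(0.79, [0.539, 0.152, 0.002]), (0.58, [0.604, 0.208, 0.009]), (0.49, [0.444, -0.147, -0.0])]
wrist carrier_pot1 [(0.96, [0.502, 0.164, 0.005]), (0.84, [0.581, 0.138, 0.003]), (0.81, [0.55, 0.069, 0.006]), (0.77, [0.537, 0.234, 0.007]), (0.76, [0.602, 0.207, 0.007])]
wrist square_pot [(0.87, [0.574, -0.325, -0.0]), (0.72, [0.326, -0.349, -0.002])]
wrist call_top [(0.59, [0.45, -0.294, 0.025])]
scene empty_place [(0.62, [0.479, 0.096, 0.003])]
scene carrier []
scene carrier_pot1 [(0.96, [0.505, 0.169, 0.003]), (0.89, [0.534, 0.232, 0.004]), (0.78, [0.548, 0.072, 0.005]), (0.73, [0.603, 0.21, 0.002]), (0.59, [0.578, 0.14, 0.006])]
scene square_pot [(0.87, [0.709, -0.282, 0.001]), (0.82, [0.571, -0.32, 0.003]), (0.7, [0.324, -0.346, -0.0]), (0.2, [0.445, -0.291, 0.005])]
scene call_top [(0.74, [0.445, -0.292, 0.023])]
```

View pics/wrist3.png

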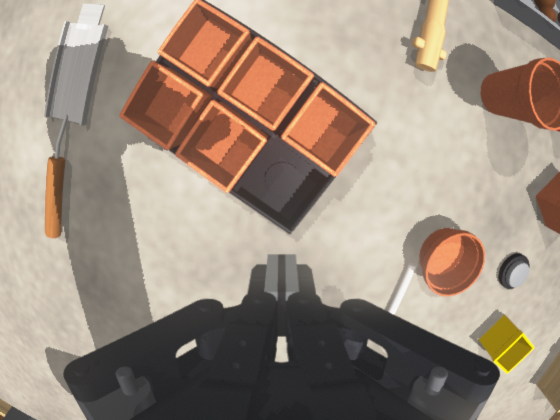

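The wrist picture shows the carrier with its empty pocket at pixel (283,185), in line below the fingers. The grid of the five pots puts the pocket centre at about (0.479, 0.098), within 3 mm of the TCP. I'll descend to about 0.08, which clears the rims by 15 mm, hold, and rise.

Call:
{"fn": "servo_tool", "kwargs": {"moves": [[[0, 0, 0], [0, -0.002, 0.025], 0], [[0, 0, 0], [0, 0, 0.025], 0], [[0, 0, 0], [0, 0, 0.03], 0], [[0, 0, 0], [0, 0, 0.03], 0], [[0, 0, 0], [0, 0, 0.02], 0], [[0, 0, 0], [0, 0, 0.02], 0], [[0, 0, 0], [0, 0, 0], 0], [[0, 0, 0], [0, 0, 0], 0], [[0, 0, 0], [0, 0, 0], 0], [[0, 0, 0], [0, 0, 0], 0], [[0, 0, 0], [0, 0, 0], 0], [[0, 0, 0], [0, 0, 0], 0]]}}

```text
time: 8.9
ee_pos: [0.4814, 0.0969, 0.0817]
tcp_rot: [180.0, -0.0, 15.4]
wrist_force: [-0.3, 0.0, 0.5]
opening: -0.0001
grasp_force: 0.0
```

Call:
{"fn": "servo_tool", "kwargs": {"moves": [[[0, 0, 0], [0, 0, 0], 0], [[0, 0, 0], [0, 0, 0], 0], [[0, 0, 0], [0, 0, 0], 0], [[0, 0, 0], [0, 0, 0], 0], [[0, 0, 0], [0, 0, 0], 0], [[0, 0, 0], [0, 0, 0], 0], [[0, 0, 0], [0, 0, 0], 0], [[0, 0, 0], [0, 0, 0], 0], [[0, 0, 0], [0, 0, 0], 0], [[0, 0, 0], [0, 0, 0], 0], [[0, 0, 0], [0, 0, 0], 0], [[0, 0, 0], [0, 0, 0], 0]]}}

```text
time: 10.1
ee_pos: [0.4812, 0.0969, 0.0813]
tcp_rot: [-180.0, -0.0, 15.4]
wrist_force: [-0.6, -0.3, 0.1]
opening: 0.0002
grasp_force: 0.0
```

Call:
{"fn": "servo_tool", "kwargs": {"moves": [[[0, 0, 0], [0, 0, 0], 0], [[0, 0, 0], [0, 0, 0], 0], [[0, 0, 0], [0, 0, 0], 0], [[0, 0, 0], [0, 0, 0], 0], [[0, 0, 0], [0, 0, -0.02], 0], [[0, 0, 0], [0, 0, -0.025], 0], [[0, 0, 0], [0, 0, -0.03], 0], [[0, 0, 0], [0, 0, -0.03], 0], [[0, 0, 0], [0, 0, -0.025], 0], [[0, 0, 0], [0, 0, -0.02], 0]]}}

```text
time: 11.1
ee_pos: [0.4813, 0.0969, 0.2331]
tcp_rot: [180.0, -0.1, 15.4]
wrist_force: [0.7, -0.3, 0.1]
opening: 0.0003
grasp_force: 0.0
```

Call:
{"fn": "servo_tool", "kwargs": {"moves": [[[0, 0, 0], [-0.0114, 0.0305, 0], 0], [[0, 0, 0], [-0.0114, 0.0305, 0], 0], [[0, 0, 0], [-0.0114, 0.0305, 0], 0], [[0, 0, 0], [-0.0114, 0.0305, 0], 0], [[0, 0, 0], [-0.0114, 0.0305, 0], 0], [[0, 0, 0], [-0.0114, 0.0305, 0], 0], [[0, 0, 0], [-0.0114, 0.0305, 0], 0], [[0, 0, 0], [-0.0114, 0.0305, 0], 0], [[0, 0, 0], [-0.0114, 0.0305, 0], 0], [[0, 0, 0], [-0.0114, 0.0305, 0], 0], [[0, 0, 0], [-0.0114, 0.0305, 0], 0], [[0, 0, 0], [-0.0114, 0.0305, 0], 0]]}}

```text
time: 12.3
ee_pos: [0.4461, -0.2937, 0.2313]
tcp_rot: [180.0, -0.0, 15.4]
wrist_force: [1.5, -0.3, 0.2]
opening: -0.0002
grasp_force: 0.0
```

Call:
{"fn": "servo_tool", "kwargs": {"moves": [[[0, 0, 0], [0, 0, 0.02], 0], [[0, 0, 0], [0, 0, 0.025], 0], [[0, 0, 0], [0, 0, 0.03], 0], [[0, 0, 0], [0, 0, 0.03], 0], [[0, 0, 0], [0, 0, 0.025], 0], [[0, 0, 0], [0, 0, 0.02], 0], [[0, 0, 0], [0, 0, 0.02], 0], [[0, 0, 0], [0, 0, 0.01], 0], [[0, 0, 0], [0, 0, 0.01], 0], [[0, 0, 0], [0, 0, 0.005], 0], [[0, 0, 0], [0, 0, 0], 0], [[0, 0, 0], [0, 0, 0], 0]]}}

```text
time: 13.5
ee_pos: [0.4468, -0.2925, 0.037]
tcp_rot: [180.0, -0.0, 15.4]
wrist_force: [0.4, -0.7, 0.6]
opening: -0.0003
grasp_force: 0.0
```

Call:
{"fn": "servo_tool", "kwargs": {"moves": [[[0, 0, 0], [0, 0, 0.008], 0], [[0, 0, 0], [0, 0, 0.006], 0], [[0, 0, 0], [0, 0, 0.002], 0], [[0, 0, 0], [0, 0, 0.002], 0], [[0, 0, 0], [0, 0, 0.002], 0], [[0, 0, 0], [0, 0, 0.001], 0], [[0, 0, 0], [0, 0, 0], 0], [[0, 0, 0], [0, 0, 0], 0]]}}

```text
time: 14.3
ee_pos: [0.4465, -0.2923, 0.016]
tcp_rot: [180.0, -0.0, 15.4]
wrist_force: [-2.7, 1.2, 7.6]
opening: 0.0002
grasp_force: 4.1
```

Nearly at the stop. I'll press a little further until the force shows the end stop.

Call:
{"fn": "servo_tool", "kwargs": {"moves": [[[0, 0, 0], [0, 0, 0.001], 0], [[0, 0, 0], [0, 0, 0.001], 0], [[0, 0, 0], [0, 0, 0], 0], [[0, 0, 0], [0, 0, 0], 0], [[0, 0, 0], [0, 0, 0], 0]]}}

```text
time: 14.8
ee_pos: [0.4466, -0.2924, 0.0157]
tcp_rot: [179.9, -0.1, 15.4]
wrist_force: [-8.0, 5.1, 22.4]
opening: 0.0001
grasp_force: 11.5
```

At 22 N the TCP has stopped moving down, so the button is fully down. I'll rise straight up.

Call:
{"fn": "servo_tool", "kwargs": {"moves": [[[0, 0, 0], [0, 0, -0.003], 0], [[0, 0, 0], [0, 0, -0.01], 0], [[0, 0, 0], [0, 0, -0.02], 0], [[0, 0, 0], [0, 0, -0.03], 0], [[0, 0, 0], [0, 0, -0.04], 0], [[0, 0, 0], [0, 0, -0.04], 0], [[0, 0, 0], [0, 0, -0.03], 0], [[0, 0, 0], [0, 0, -0.02], 0], [[0, 0, 0], [0, 0, 0], 0], [[0, 0, 0], [0, 0, 0], 0], [[0, 0, 0], [0, 0, 0], 0]]}}

```text
time: 15.9
ee_pos: [0.4461, -0.2921, 0.205]
tcp_rot: [-179.9, 0.1, 15.4]
wrist_force: [0.4, 0.0, -0.4]
opening: -0.0002
grasp_force: 0.0
```

Run:
```python
from h import *
p,d=camera("scene"); cv2.imwrite("pics/scene4.png",p[:,:,::-1])
for n in ["call_top","square_pot"]:
    print(n,[(round(r["score"],2),w("scene",r["xyz"]).round(3).tolist()) for r in mark_of(n,"scene")[:3]])
```

```text
call_top [(0.67, [0.448, -0.293, 0.024]), (0.67, [0.548, 0.073, 0.009])]
square_pot [(0.86, [0.703, -0.283, -0.0]), (0.82, [0.572, -0.319, 0.002]), (0.6, [0.321, -0.346, 0.002])]
```

View pics/scene4.png

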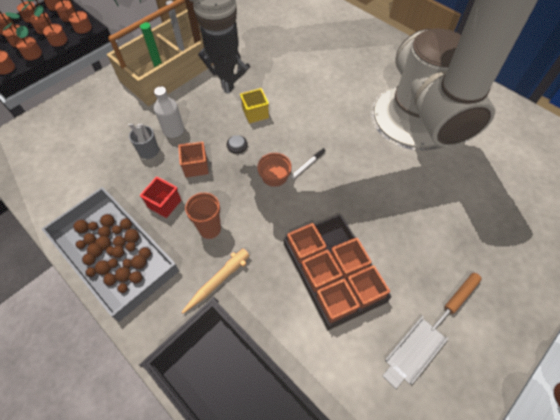

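The picture shows everything where it stood: the square pot at (193,158), and the button up at (237,143) with the gripper clear of it.

```bash
python3 -c "from workcell import *; print(job_done())"
```

```text
the job is handed in; nothing more can be done
None
```

I pointed at the lone square pot and then the empty carrier place, about two seconds each, then pressed the call button fully down and let it come back up; no pot or carrier was touched, and the job is handed in.

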